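Find the socket that fits the steering wheel nut

TASK

One of the three sockets in the red tray fits the brass nut in the middle of the steering wheel: find out which (trying them on is the sure way), and finish with the gripper still holding that socket, seated fully down on the nut. The sockets that do not fit must be standing upright in the tray at the end, let go; leave everything else on the desk where it is.

Things in the scene. Friction and masses are not known exactly. Their poses are not given: they have to be found in the camera images.
- wheel: black steering wheel, level and fixed above the desk: rim 352 mm across outside, tube 28 mm thick, rim top 94 mm above the desk, spokes lower. Origin on the desk under its centre; axes parallel to the world's. In its middle a steel column stub (60 mm across) carries a brass nut. Two other stubs with nuts but no wheel, near the desk's far edge, are not part of the job
- nut_seat (a point): centre of the flat face under the brass nut in the wheel's middle, 80 mm above the desk, z up. A fitting socket goes down until its underside rests on this face, socket origin at this point. It enters only upright and with its flats within about 8 degrees of the nut's
- nut_top (a point): centre of the brass nut's top, 18 mm above nut_seat. The nut is fixed and 18, 24 or 30 mm across flats (differs each time); two of its flats face +x and -x of this frame, the rest at 60 degree steps. Its uppermost 3.5 mm is 3 mm narrower. A socket too small for it stops here, underside 18 mm above nut_seat
- collar_top (a point): centre, level with the top, of the fixed steel collar round the nut, 12 mm above nut_seat. Only the socket of the right size goes down between nut and collar (1 mm play to the nut, 1.6 mm to the collar all round). A socket too large stops on the collar, underside 12 mm above nut_seat
- tray: shallow red tray, outside 280 (its x) x 110 (its y) x 18 mm high, walls and floor 5 mm thick, fixed on the desk. Origin on the desk under its centre. The three sockets start standing in it in a row along its x, 85 mm apart
- socket_18: loose steel socket for a 18 mm nut, opening down, 80 mm tall, green band: round barrel 28.9 mm across up to 42 mm, above it a solid hexagonal head 24 mm across flats (all three alike) to grip. Opening 22 mm deep, 20 mm across flats. Origin: centre of underside, z up; flats of head and opening face +x, -x of its frame and every 60 degrees. About 160 g
- socket_24: loose steel socket for a 24 mm nut, opening down, 80 mm tall, yellow band: round barrel 35.8 mm across up to 42 mm, above it a solid hexagonal head 24 mm across flats (all three alike) to grip. Opening 22 mm deep, 26 mm across flats. Origin: centre of underside, z up; flats of head and opening face +x, -x of its frame and every 60 degrees. About 220 g
- socket_30: loose steel socket for a 30 mm nut, opening down, 80 mm tall, blue band: round barrel 42.6 mm across up to 42 mm, above it a solid hexagonal head 24 mm across flats (all three alike) to grip. Opening 22 mm deep, 32 mm across flats. Origin: centre of underside, z up; flats of head and opening face +x, -x of its frame and every 60 degrees. About 280 g
- spare_nut: loose steel hex nut, 30 mm across flats, 16 mm high, lying on the desk under the wheel, between rim and middle; not part of the job
- screwdriver: loose red-handled screwdriver 170 mm long lying beside the tray; origin under its middle; not part of the job
- phone: black phone 72 x 148 x 9 mm lying on the desk; not part of the job
- jar: clear jar with a red cap, 70 mm across, 85 mm high, beyond wheel and tray; not part of the job
- emblem: round silver badge 74 mm across, 8 mm thick, lying on the desk; not part of the job
Not all that is in view belongs to the job. Leave any pink or purple look-alike of the socket_30 alone. Leave any purple look-alike of the socket_24 alone.

How it is judged:
By the outcome, as a careful person would: the job done as asked, in the order asked, and still so for the second after the job is handed in, while the arm keeps its last pose, push and grip.
It also fails if it takes over 67 s, if anything falls off the work surface, if the arm or the gripper's body presses on something with over 40 N, if the wrist force passes 120 N, or if a joint passes its speed limit or range.

ROBOT

A 7-joint arm with a two-finger parallel gripper is mounted at the origin on the work surface. World frame = base frame: x ahead of the robot, y to its left, z up, the work surface at z = 0. Lengths are in m, angles in rad, forces in N, time in s.
With the tool pointing down it reaches from about 0.35 to 0.9 m from the base axis. Payload 8.1 kg.
Tool frame: the origin (TCP) lies midway between the tips of the shut fingers; the grasp point (between the pads) lies 19 mm behind it; z points along the fingers, x is the direction in which the jaws open and shut, and the axes are right-handed (so a half turn about z gives the same grasp; the last joint's range is limited). The gripper opens to 92 mm and grips with 3 to 60 N. Pads are 19 mm wide; open, the fingers measure 130 mm over their backs; the gripper's body (75 mm by 190 mm) begins 47 mm behind the grasp point.
Start: joints at [-1.356, 0.434, 0.025, 1.573, -0.012, 1.134, -0.075], TCP at [0.195, 0.594, 0.227] pointing down, gripper open.
Joint ranges: [-2.62, 2.62], [-0.44, 2.09], [-1.27, 1.32], [0.08, 2.57], [-1.32, 4.46], [0.12, 2], [-2.74, 2.74]. Speed limits (rad/s): [2.22, 2.22, 3.01, 3.01, 3.14, 3.14, 3.14].

INTERFACE

Orientations are given as a rotation vector (axis times angle).
In Python, from cell import arm gives the robot as it stands. The module is installed in compiled form; this text tells all that it offers.
- The arm moves only by the tool play_rows, never from a script. Its argument "motion" is a list of rows, each a list of 7 numbers: the gripper's target within -1 to 1 (fully open at 1, half-way at 0, shut at -1), then the shift along the tool's x, y, z in mm, then the turn, a rotation vector about the tool's x, y, z in rad. In form: [[claw, tx, ty, tz, ax, ay, az], ...]. A call has 1 to 10 rows; each row is the pose to reach, as a shift and turn from the pose measured when the call began, along the tool's axes at that moment; what a row does not reach only later rows make up. A row lasts 1/10 s, in which the tool goes at most 50 mm and 8.59 degrees, less where a joint would pass 70% of its speed; a pose out of reach is approached as far as the arm can. A call with a gripper value outside its range is refused whole. The fingers move at their own pace and stop on an object; "force" is the grip in N (left out, the last holds). Time passes only in rows, so rows that repeat a pose let the fingers close. It gives the time, the measured TCP pose, the force and the opening at its end, in the units of the state.
- arm.observe(): the state, without advancing time (a new reading comes with each control period).
- arm.get_image(name): name is "side" or "top"; returns a dict with "img" (420x560x3 uint8, blue, green, red), "depth" (420x560 float32, m along the optical axis (not along the pixel's ray), 0 where there is no reading), "K" (3x3 intrinsics, pixels), "rvec" (rotation vector, rad) and "tvec" (3), from world to camera coordinates, as OpenCV has them. Camera axes: x right, y down, z forward; pixel columns grow to the right and rows downward; lengths in m; the calibration is good to about 2 mm. A picture is of the moment at which its call begins.
- arm.sign_off(): hands the job in, once; it reports no verdict.
Trained networks look in a picture, given as the dict that the camera call returned (one of the last four; its "shot" number tells which), for a name from the list of things; names that differ only in an ending like _2 or _b are one class to them, and where a whole thing is asked for, a point or a joint stands for the part that bears it (a point fixed in the world has none). Each returns a list of dicts, best first, with "score" (0 to 1); they miss things now and then, are a little off and sometimes report something else, mostly with a low value. They report only what shows in the picture. A call takes as long as a camera call. They do not tell look-alikes from the thing itself.
- arm.look_for(picture, query): "box" ([left, top, width, height] as shares, 0 to 1, of the picture: columns of its width, rows of its height, round what is visible of it).
The state is a dict: "clock": time; "joints": joint angles; "dq": joint speeds; "joint_efforts": joint torques, N m; "position": TCP position; "ee_rot": TCP orientation; "force": force on the tool from outside, world axes, zero at the start; "ft_torque": the same for the moment, N m; "width": opening from 0.0 (shut) to 1.0 (fully open).
Only numpy, scipy, OpenCV 4.12 (cv2) and the standard library are available. Lean on these libraries where they do the work, as an engineer would, in place of code of your own. Each camera call takes 0.05 s, during which the arm holds its last target. There are 200 camera calls.

## Working session

There is one attempt and no reset: what is moved stays moved. The work goes in short steps, Python scripts to look and compute and a tool call to move; the robot and the scene stay as the last step left them, time stands still between calls to the robot, and variables do not carry over. Pictures are saved under pics/ and viewed, on a budget of 10 in all, crops included, one or two more only if the job needs it, and the job is handed in when it is done.

Besides the shell and the picture viewer there is one more tool, called after "Call:" as name(argument=value, ...), one argument or row to a line, values as JSON. play_rows: Moves the arm, as the interface text tells. Its arguments: {"type":"object","properties":{"motion":{"type":"array"},"force":{"type":"number"}},"required":["motion"]}

```bash
mkdir -p pics; cat > h.py <<'E'
import numpy as np, cv2
from cell import arm
def pose(p):
    R=cv2.Rodrigues(np.array(p["rvec"],float))[0]; return R,np.array(p["tvec"],float).ravel()
def cloud(p):
    d=p["depth"]; K=np.array(p["K"]); v,u=np.mgrid[:d.shape[0],:d.shape[1]]
    c=np.dstack([(u-K[0,2])/K[0,0]*d,(v-K[1,2])/K[1,1]*d,d]); R,t=pose(p)
    w=(c-t)@R; w[d==0]=np.nan; return w
def proj(p,X):
    R,t=pose(p); return cv2.projectPoints(np.array(X,float).reshape(-1,3),R and 0 or np.array(p["rvec"],float),t,np.array(p["K"],float),None)[0].reshape(-1,2) if False else cv2.projectPoints(np.array(X,float).reshape(-1,3),np.array(p["rvec"],float),t,np.array(p["K"],float),None)[0].reshape(-1,2)
E
python3 - <<'E'
from h import *
s=arm.observe(); print({k:np.round(v,3) for k,v in s.items()})
for n in("top","side"):
    p=arm.get_image(n); cv2.imwrite(f"pics/{n}0.png",p["img"]); R,t=pose(p); print(n,p["shot"],-R.T@t,R[2],p["K"][0][0])
    w=cloud(p)
    for q in["wheel","tray","socket_18","socket_24","socket_30","nut_top"]:
        for r in arm.look_for(p,q)[:4]:
            b=np.array(r["box"])*[560,420,560,420]; u,v=int(b[0]+b[2]/2),int(b[1]+b[3]/2)
            print(q,round(r["score"],2),b.round(),w[min(v,419),min(u,559)].round(3))
E
```

```text
{'clock': np.float64(0.0), 'joints': array([-1.356,  0.435,  0.025,  1.574, -0.012,  1.134, -0.075]), 'dq': array([ 0.001,  0.002,  0.001,  0.001, -0.   , -0.001,  0.001]), 'joint_efforts': array([-1.0000e-03, -6.6786e+01,  9.8500e-01, -3.1446e+01, -6.0000e-02,
        4.3000e-02,  0.0000e+00]), 'position': array([0.195, 0.593, 0.226]), 'ee_rot': array([ 2.544e+00,  1.841e+00, -2.000e-03]), 'force': array([-0.899,  0.25 ,  0.06 ]), 'ft_torque': array([ 0.002,  0.025, -0.   ]), 'width': np.float64(0.999)}
top 1 [0.34532867 0.04628543 1.79282777] [ 1.27674111e-01 -1.48991505e-04 -9.91816162e-01] 494.87372096679854
wheel 0.61 [179. 168. 102. 102.] [0.511 0.203 0.098]
tray 0.92 [322. 179.  36.  80.] [ 0.523 -0.177  0.084]
socket_18 0.57 [335. 213.  11.  11.] [ 0.527 -0.18   0.089]
socket_18 0.57 [304. 208.  14.  12.] [ 0.541 -0.076  0.088]
socket_18 0.55 [297. 235.  14.  14.] [ 0.441 -0.055  0.075]
socket_18 0.43 [336. 238.  16.   8.] [ 0.447 -0.191  0.088]
socket_24 0.57 [335. 213.  11.  11.] [ 0.527 -0.18   0.089]
socket_24 0.57 [304. 208.  14.  12.] [ 0.541 -0.076  0.088]
socket_24 0.
[... 903 characters left out ...]
71 [242. 262.  13.  40.] [ 0.446 -0.215  0.055]
socket_18 0.64 [192. 261.  18.  33.] [ 0.325 -0.177  0.038]
socket_24 0.89 [279. 264.   8.  31.] [ 0.531 -0.203  0.049]
socket_24 0.78 [279. 235.  13.  33.] [ 0.544 -0.086  0.044]
socket_24 0.71 [242. 262.  13.  40.] [ 0.446 -0.215  0.055]
socket_24 0.64 [192. 261.  18.  33.] [ 0.325 -0.177  0.038]
socket_30 0.89 [279. 264.   8.  31.] [ 0.531 -0.203  0.049]
socket_30 0.78 [279. 235.  13.  33.] [ 0.544 -0.086  0.044]
socket_30 0.71 [242. 262.  13.  40.] [ 0.446 -0.215  0.055]
socket_30 0.64 [192. 261.  18.  33.] [ 0.325 -0.177  0.038]
nut_top 0.58 [216. 160. 112.  59.] [0.515 0.185 0.082]
nut_top 0.55 [228. 266. 111.  45.] [ 0.531 -0.207  0.022]
```

```bash
python3 - <<'E'
import cv2,numpy as np
a=cv2.imread("pics/top0.png")[130:310,150:400]; b=cv2.imread("pics/side0.png")[130:330,150:400]
a=cv2.resize(a,None,fx=3.2,fy=3.2,interpolation=2);b=cv2.resize(b,None,fx=3,fy=3,interpolation=2)
cv2.imwrite("pics/a.png",a);cv2.imwrite("pics/b.png",b)
E
```

```text
(no output)
```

View pics/a.png

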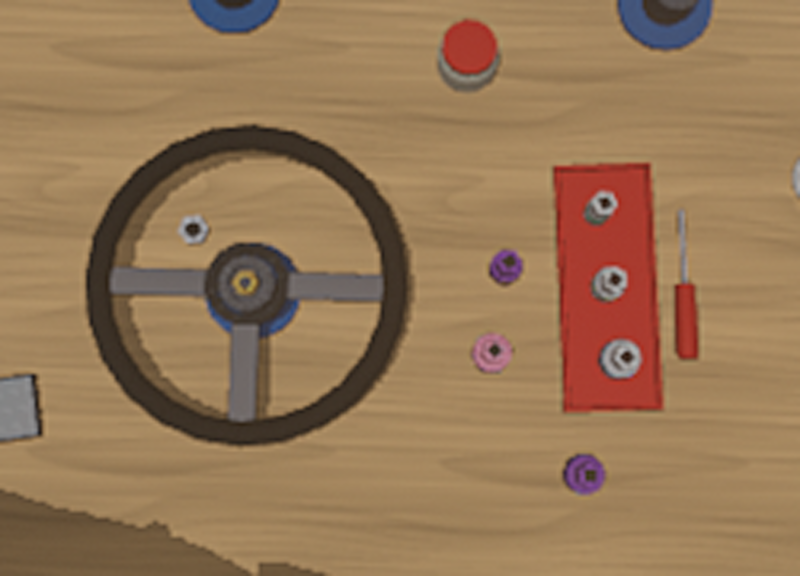

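View pics/b.png

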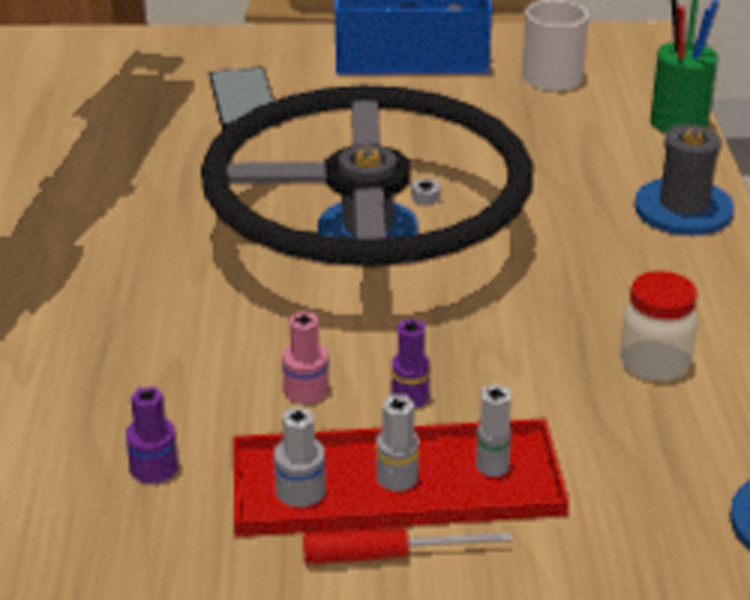

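Top crop: the wheel is at (245,283) with a brass nut at its centre. In the tray, blue is at (622,358), yellow at (611,283) and green at (603,205). The pink and purple look-alikes stand outside the tray at (492,352), (507,266) and (585,474). So the candidates are the three grey sockets inside the tray, with bands blue, yellow and green from near to far. Next I measure them and make an enlarged crop.

```bash
cat > m.py <<'E'
from h import *
T=[arm.get_image("top") for _ in range(4)]; p=T[0]
p=dict(p); p["img"]=np.mean([t["img"] for t in T],0).astype(np.uint8); p["depth"]=np.median([t["depth"] for t in T],0)
S=[arm.get_image("side") for _ in range(4)]; s=dict(S[0]); s["img"]=np.mean([t["img"] for t in S],0).astype(np.uint8); s["depth"]=np.median([t["depth"] for t in S],0)
wt,ws=cloud(p),cloud(s)
for n,g in dict(s30=(.443,-.195),s24=(.53,-.185),s18=(.61,-.18)).items():
  for nm,w in(("top",wt),("side",ws)):
    for lo,hi in((.076,.1),(.035,.055)):
      m=(np.hypot(w[...,0]-g[0],w[...,1]-g[1])<.035)&(w[...,2]>lo)&(w[...,2]<hi); a=w[m]
      print(n,nm,lo,m.sum(),a.mean(0).round(4),a.min(0).round(3),a.max(0).round(3))
for nm,w,im in(("top",wt,p["img"]),("side",ws,s["img"])):
  hsv=cv2.cvtColor(im,cv2.COLOR_BGR2HSV)
  c=np.hypot(w[...,0]-.515,w[...,1]-.2)<.03
  m=c&(hsv[...,1]>90)&(hsv[...,0]>12)&(hsv[...,0]<35)&(w[...,2]>.07); print(nm,"nut",m.sum(),w[m].mean(0),w[m].min(0),w[m].max(0))
  r=np.hypot(w[...,0]-.515,w[...,1]-.2); k=(r<.19)&(r>.14)&(w[...,2]>.075)
  a=w[k]; A=np.c_[2*a[:,:2],np.ones(len(a))]; x=np.linalg.lstsq(A,(a[:,:2]**2).sum(1),rcond=None)[0]; print("rim",x[:2],np.sqrt(x[2]+x[:2]@x[:2]),a[:,2].max(),len(a))
  red=(hsv[...,1]>150)&((hsv[...,0]<8)|(hsv[...,0]>172))&(abs(w[...,0]-.53)<.18)&(abs(w[...,1]+.19)<.066)&(w[...,2]>.0)&(w[...,2]<.03)
  print("tray",cv2.minAreaRect(w[red][:,:2].astype(np.float32)),red.sum())
def crop(q,X,h,f):
  u=proj(q,X)[0].round().astype(int); c=q["img"][u[1]-h:u[1]+h,u[0]-h:u[0]+h]; return cv2.resize(c,(f,f),interpolation=cv2.INTER_CUBIC)
L=[(.443,-.195,.08),(.53,-.185,.08),(.61,-.18,.08),(.512,.2,.098)]
cv2.imwrite("pics/c.png",np.vstack([np.hstack([crop(q,X,h,200) for X in L]) for q,h in((p,11),(s,14))]))
for X in L: print(proj(p,X).round(1),proj(s,X).round(1))
E
python3 m.py
```

```text
s30 top 0.076 44 [ 0.4468 -0.2016  0.0855] [ 0.434 -0.213  0.079] [ 0.458 -0.189  0.089]
s30 top 0.035 68 [ 0.4442 -0.1973  0.0468] [ 0.425 -0.222  0.036] [ 0.468 -0.18   0.055]
s30 side 0.076 75 [ 0.449  -0.2039  0.0817] [ 0.436 -0.215  0.076] [ 0.461 -0.187  0.085]
s30 side 0.035 148 [ 0.4499 -0.2119  0.0441] [ 0.43  -0.226  0.036] [ 0.47  -0.185  0.054]
s24 top 0.076 43 [ 0.5297 -0.1877  0.085 ] [ 0.517 -0.198  0.08 ] [ 0.541 -0.177  0.09 ]
s24 top 0.035 32 [ 0.5255 -0.1822  0.0472] [ 0.513 -0.203  0.037] [ 0.545 -0.171  0.051]
s24 side 0.076 75 [ 0.5317 -0.1907  0.0818] [ 0.519 -0.201  0.076] [ 0.544 -0.176  0.085]
s24 side 0.035 103 [ 0.5316 -0.1984  0.0441] [ 0.516 -0.207  0.036] [ 0.549 -0.181  0.054]
s18 top 0.076 43 [ 0.6125 -0.1758  0.0851] [ 0.601 -0.187  0.081] [ 0.625 -0.165  0.091]
s18 top 0.035 19 [ 0.6064 -0.171   0.046 ] [ 0.599 -0.188  0.036] [ 0.624 -0.163  0.054]
s18 side 0.076 66 [ 0.6155 -0.1792  0.0822] [ 0.604 -0.192  0.077] [ 0.627 -0.162  0.085]
s18 side 0.035 73 [ 0.6138 -0.1851  0.0448] [ 0.601 -0.193  0.035] [ 0.63  -0.168  0.054]
top nut 45 [0.51492459 0.21286208 0.09365532] [0.50319014 0.19952671 0.07766176] [0.52929832 0.2294498  0.10278577]
rim [0.51268499 0.20908506] 0.16052283645417736 0.10090470692661467 2364
tray ((0.5320334434509277, -0.18857163190841675), (0.2811203896999359, 0.10854367911815643), 3.4584951400756836) 1953
side nut 43 [0.51581508 0.20730535 0.09117027] [0.5029799  0.19807474 0.07909582] [0.52821832 0.2280044  0.09730828]
rim [0.51644839 0.20139878] 0.16054274990152775 0.6143407900792006 1957
tray ((0.5315530300140381, -0.19115759432315826), (0.27874094247817993, 0.11455214768648148), 3.403499126434326) 2723
[[343.7 242.4]] [[246.7 268.1]]
[[341.1 217.3]] [[281.5 264.9]]
[[340.  194.6]] [[313.1 263. ]]
[[229.9 218.6]] [[271. 182.]]
```

View pics/c.png

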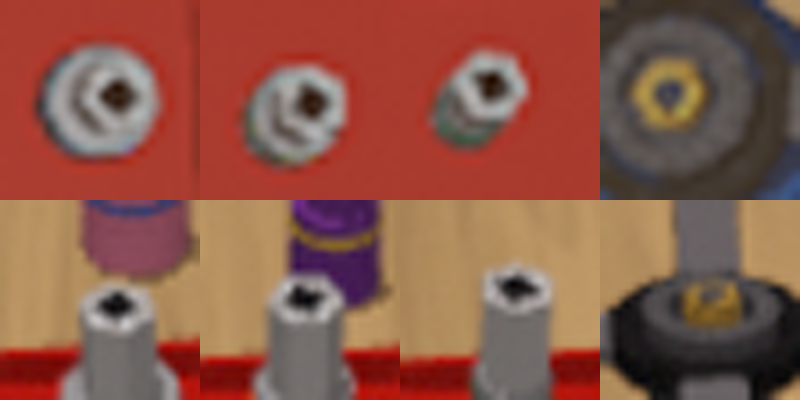

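```bash
cat > fit.py <<'E'
from h import *
from scipy.optimize import minimize
SS=8
def avg(n,k=6):
    T=[arm.get_image(n) for _ in range(k)]; p=dict(T[0]); p["img"]=np.mean([t["img"] for t in T],0); p["depth"]=np.median([t["depth"] for t in T],0); return p
def ring(x,y,z,r,n,yaw): 
    a=yaw+2*np.pi*np.arange(n)/n; return np.c_[x+r*np.cos(a),y+r*np.sin(a),np.full(n,z)]
def faces(kind,x,y,yaw,hy,cam,d,z0):
    C=[]
    def prism(z1,z2,r,n,yw,split):
        a,b=ring(x,y,z1,r,n,yw),ring(x,y,z2,r,n,yw)
        if split:
            for i in range(n):
                j=(i+1)%n; m=(a[i]+a[j])/2-[x,y,z1]
                if m@(cam-a[i])>0: C.append(np.array([a[i],a[j],b[j],b[i]]))
        else: C.append(np.r_[a,b])
        C.append(b)
    if kind=="s":
        prism(z0,z0+.042,d/2,40,0,False); prism(z0+.042,z0+.08,.012/np.cos(np.pi/6),6,yaw+np.pi/6,True); C.append(ring(x,y,z0+.08,.0127*.7071,4,hy))
    else:
        C.append(ring(x,y,z0,.05,40,0)) ; C.append(ring(x,y,z0+.012,d/2+.001+.03,40,0)) if 0 else None
        prism(z0,z0+.0145,d/2/np.cos(np.pi/6),6,yaw+np.pi/6,True); C.append(ring(x,y,z0+.018,(d-.003)/2/np.cos(np.pi/6),6,yaw+np.pi/6)); C.append(ring(x,y,z0+.018,.004,20,0))
    return C
def cost(p,kind,x,y,yaw,hy,d,z0,c,h,blur):
    R,t=pose(p); cam=-R.T@t; H=2*h+1
    L=np.zeros((H*SS,H*SS),np.uint8); F=[f for f in faces(kind,x,y,yaw,hy,cam,d,z0) if f is not None]
    for i,f in enumerate(F):
        u=(proj(p,f)-c+h+.5)*SS-.5
        cv2.fillConvexPoly(L,cv2.convexHull(u.round().astype(np.int32)),i+1)
    M=[]
    for i in range(len(F)+1): 
        m=cv2.GaussianBlur((L==i).astype(np.float32),(0,0),SS*blur); M.append(cv2.resize(m,(H,H),interpolation=cv2.INTER_AREA).ravel())
    A=np.array(M).T; I=p["img"][c[1]-h:c[1]+h+1,c[0]-h:c[0]+h+1].reshape(-1,3)
    w=(A[:,0]<.999) if kind=="s" else np.ones(len(A),bool)
    w=cv2.dilate(w.reshape(H,H).astype(np.uint8),np.ones((3,3))).ravel()>0
    A=A[w];I=I[w]; B=np.linalg.solve(A.T@A+1e-3*np.eye(A.shape[1]),A.T@I); return ((A@B-I)**2).mean()
def fit(p,kind,x,y,d,z0,zc,h,blur=.5):
    c=proj(p,[x,y,zc])[0].round().astype(int); out=[]
    for yd in range(-30,30,10):
        best=None
        for hy in ((0,30,60) if kind=="s" else (0,)):
            v0=cost(p,kind,x,y,np.radians(yd),np.radians(hy),d,z0,c,h,blur)
            if best is None or v0<best[0]: best=(v0,hy)
        f=lambda q: cost(p,kind,x+q[0]/1e3,y+q[1]/1e3,np.radians(q[2]),np.radians(q[3]),d,z0,c,h,blur)
        s0=np.array([0,0,yd,best[1]],float); S=np.vstack([s0,s0+[2,0,0,0],s0+[0,2,0,0],s0+[0,0,8,0],s0+[0,0,0,15]])
        r=minimize(f,s0,method="Nelder-Mead",options=dict(initial_simplex=S,maxfev=140))
        out.append((r.fun,x+r.x[0]/1e3,y+r.x[1]/1e3,(r.x[2]+30)%60-30,r.x[3]%90))
    out.sort(); return out
E
cat > run.py <<'E'
from fit import *
P={n:avg(n) for n in("top","side")}
for n,x,y,d in(("s30",.448,-.2026,.0426),("s24",.5307,-.189,.0358),("s18",.614,-.1775,.0289)):
    for k,p in P.items():
        for o in fit(p,"s",x,y,d,.005,.07 if k=="side" else .06,10)[:3]: print(n,k,np.round(o,4))
for d in(.018,.024,.030):
    for k,p in P.items():
        for o in fit(p,"n",.515,.208,d,.08,.09,7)[:2]: print("nut",d,k,np.round(o,4))
E
time python3 run.py
```

```text
s30 top [78.1638  0.4479 -0.2006  8.965   0.2007]
s30 top [79.4947  0.4479 -0.2006  3.3228 87.7404]
s30 top [82.6875  0.4479 -0.2006 17.4084  0.9931]
s30 side [ 5.84339e+02  4.48700e-01 -2.02800e-01  5.80670e+00  8.46501e+01]
s30 side [ 5.870601e+02  4.488000e-01 -2.028000e-01  5.625300e+00  8.260920e+01]
s30 side [ 6.004536e+02  4.484000e-01 -2.023000e-01  1.212560e+01  8.860010e+01]
s24 top [ 65.59     0.5313  -0.1869 -28.8124  20.286 ]
s24 top [ 66.5858   0.5315  -0.1869 -25.5268  24.7164]
s24 top [67.0855  0.5313 -0.1867 26.4058 14.3239]
s24 side [ 8.261863e+02  5.311000e-01 -1.895000e-01 -8.671300e+00  1.128320e+01]
s24 side [ 8.261908e+02  5.312000e-01 -1.895000e-01 -9.162200e+00  1.372260e+01]
s24 side [ 8.328136e+02  5.311000e-01 -1.901000e-01  5.197700e+00  1.429470e+01]
s18 top [59.6213  0.615  -0.1746 -5.4087 62.2066]
s18 top [61.4048  0.6146 -0.1746  1.1187 68.4857]
s18 top [61.9614  0.6148 -0.1745  1.2487 60.7474]
s18 side [ 6.099169e+02  6.142000e-01 -1.776000e-01 -6.940000e-02  6.840530e+01]
s18 side [ 6.121709e+02  6.145000e-01 -1.774000e-01 -8.787500e+00  7.596160e+0
[... 300 characters left out ...]
de [ 3.176742e+02  5.150000e-01  2.093000e-01 -1.414080e+01  1.091500e+01]
nut 0.024 top [108.0224   0.5147   0.2129   7.7357  79.947 ]
nut 0.024 top [108.426    0.5145   0.2131   8.7965  78.0095]
nut 0.024 side [ 2.609114e+02  5.154000e-01  2.087000e-01 -6.635000e+00  4.214800e+00]
nut 0.024 side [ 2.611005e+02  5.158000e-01  2.086000e-01 -7.595800e+00  4.569500e+00]
nut 0.03 top [106.9563   0.5146   0.2133   8.4159  64.1993]
nut 0.03 top [107.4368   0.5143   0.2132  -2.0459   2.1301]
nut 0.03 side [2.651053e+02 5.153000e-01 2.087000e-01 1.653500e+00 2.618400e+00]
nut 0.03 side [ 2.658196e+02  5.158000e-01  2.079000e-01 -6.181000e+00  1.990600e+00]
real	0m46.323s
user	0m36.010s
sys	0m0.296s
```

```bash
sed -i 's|^    w=cv2.dilate.*|    if kind=="s": w=A[:,3:].sum(1)>.02\n    w=cv2.dilate(w.reshape(H,H).astype(np.uint8),np.ones((3,3))).ravel()>0|' fit.py
cat > run2.py <<'E'
from fit import *
P={n:avg(n,8) for n in("top","side")}
for n,X,d in(("s30",dict(top=(.4479,-.2006),side=(.4487,-.2028)),.0426),("s24",dict(top=(.5313,-.1869),side=(.5311,-.1895)),.0358),("s18",dict(top=(.6148,-.1746),side=(.6144,-.1776)),.0289)):
  for blur in(.4,.7):
    for k,p in P.items():
      x,y=X[k]; c=proj(p,[x,y,.07])[0].round().astype(int)
      if k=="side" : 
        T=[]
      H=np.radians(np.arange(0,90,6)); row=[]
      # hole yaw and head yaw scanned; small xy search
      best={}
      for yd in range(-30,30,5):
        b=min((cost(p,"s",x+dx,y+dy,np.radians(yd),h,d,.005,c,10,blur),np.degrees(h)) for h in H[::1] for dx,dy in((0,0),))
        g=lambda q:cost(p,"s",x+q[0]/1e3,y+q[1]/1e3,np.radians(yd),np.radians(b[1]),d,.005,c,10,blur)
        r=minimize(g,[0,0],method="Nelder-Mead",options=dict(initial_simplex=[[0,0],[1,0],[0,1]],maxfev=30))
        row.append((round(r.fun),round(b[1])))
      print(n,blur,k,row)
E
time python3 run2.py
```

```text
s30 0.4 top [(113, 6), (121, 6), (124, 6), (125, 6), (120, 6), (115, 6), (112, 6), (98, 6), (99, 6), (99, 6), (113, 6), (123, 6)]
s30 0.4 side [(308, 84), (313, 84), (320, 84), (320, 84), (317, 84), (277, 84), (260, 84), (253, 84), (250, 84), (290, 84), (295, 84), (298, 84)]
s30 0.7 top [(129, 6), (136, 6), (136, 6), (140, 6), (135, 6), (131, 6), (129, 6), (123, 6), (132, 6), (132, 6), (148, 6), (156, 6)]
s30 0.7 side [(362, 84), (366, 84), (362, 84), (356, 84), (305, 84), (297, 84), (294, 84), (282, 84), (283, 84), (295, 84), (339, 84), (347, 84)]
s24 0.4 top [(95, 24), (97, 24), (110, 24), (133, 24), (147, 24), (161, 24), (167, 24), (163, 24), (147, 24), (133, 24), (119, 24), (98, 24)]
s24 0.4 side [(536, 18), (539, 12), (544, 12), (559, 12), (530, 12), (432, 12), (436, 12), (515, 12), (537, 12), (545, 12), (549, 18), (536, 18)]
s24 0.7 top [(108, 24), (112, 24), (127, 24), (130, 24), (142, 24), (149, 24), (154, 24), (154, 24), (141, 24), (130, 24), (115, 24), (108, 24)]
s24 0.7 side [(673, 18), (698, 12), (670, 12), (619, 12), (624, 12), (624, 12), (623, 12), (624, 12), (625, 12), (671, 12), (693, 18), (700, 18)]
s18 0.4 top [(142, 66), (137, 66), (121, 66), (102, 66), (94, 66), (83, 66), (82, 66), (95, 66), (108, 66), (122, 66), (139, 66), (143, 66)]
s18 0.4 side [(410, 72), (367, 72), (357, 72), (324, 72), (248, 72), (246, 72), (327, 72), (361, 72), (367, 72), (426, 72), (425, 72), (434, 72)]
s18 0.7 top [(127, 66), (123, 66), (109, 66), (99, 66), (105, 66), (95, 66), (94, 66), (93, 66), (99, 66), (111, 66), (123, 66), (124, 66)]
s18 0.7 side [(467, 66), (456, 66), (428, 66), (426, 72), (369, 72), (346, 78), (403, 78), (406, 78), (431, 78), (477, 66), (492, 66), (496, 66)]
real	0m49.558s
user	0m33.348s
sys	0m0.231s
```

```bash
python3 - <<'E'
from fit import *
P={n:avg(n,8) for n in("top","side")}
L=[(.448,-.2017,.07),(.531,-.188,.07),(.6145,-.176,.07)]
rows=[]
for q,h in((P["top"],8),(P["side"],9)):
  r=[]
  for X in L:
    u=proj(q,X)[0].round().astype(int); c=np.clip(q["img"][u[1]-h:u[1]+h,u[0]-h:u[0]+h],0,255).astype(np.uint8)
    g=cv2.resize(c,(260,260),interpolation=cv2.INTER_LANCZOS4); g=cv2.normalize(g,None,0,255,cv2.NORM_MINMAX); r.append(g)
  rows.append(np.hstack(r))
cv2.imwrite("pics/d.png",np.vstack(rows))
E
```

```text
(no output)
```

View pics/d.png

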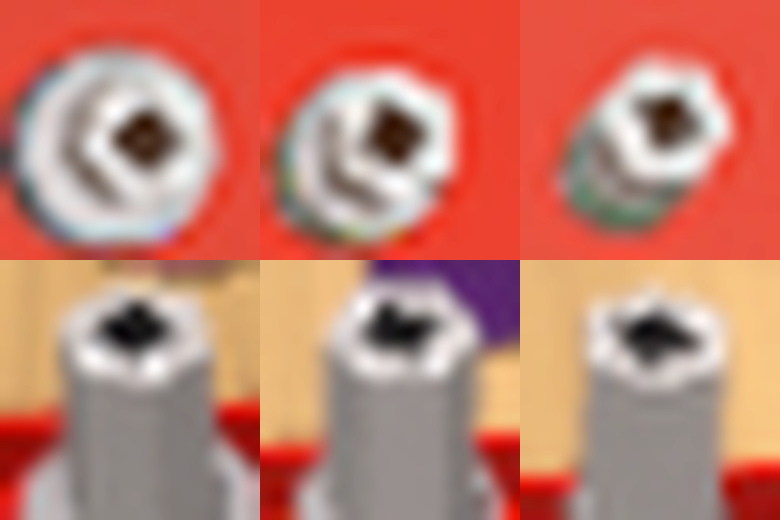

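Crop: s24's head (middle column) shows a wide facet squarely facing the side camera between x≈345 and 435. So a flat faces ±y and its yaw is about -28°. That makes jaw direction about 92° for s24. The pixel estimate favours the 24 mm nut, so I start with that socket.

```bash
cat > go.py <<'E'
import sys; from h import *
from scipy.spatial.transform import Rotation as Ro
def go(x,y,z,jaw):
    s=arm.observe(); R=Ro.from_rotvec(s["ee_rot"]); j=np.radians(jaw)
    c=R.as_matrix()[:,0]
    if c[:2]@[np.cos(j),np.sin(j)]<0: j+=np.pi
    T=Ro.from_matrix(np.array([[np.cos(j),np.sin(j),0],[np.sin(j),-np.cos(j),0],[0,0,-1]]).T)
    print("jaw now",np.degrees(np.arctan2(c[1],c[0])).round(1),"pos",s["position"].round(4),"F",s["force"].round(1),"mm",s["width"]*92,"t",s["clock"])
    print("shift",(R.inv().apply(np.array([x,y,z])-s["position"])*1e3).round(1),"turn",(R.inv()*T).as_rotvec().round(3))
if __name__=="__main__": go(*map(float,sys.argv[1:]))
E
python3 go.py .531 -.188 .18 92
```

```text
jaw now 71.8 pos [0.1953 0.5937 0.2267] F [-0.5 -0.1 -0.6] mm 91.84733106725724 t 3.3
shift [-637.6  563.2   46.7] turn [ 0.     0.    -0.353]
```

Call:
play_rows(
  motion=[
    [0.2, -638, 563, 47, 0, 0, -0.353],
    [0.2, -638, 563, 47, 0, 0, -0.353],
    [0.2, -638, 563, 47, 0, 0, -0.353],
    [0.2, -638, 563, 47, 0, 0, -0.353],
    [0.2, -638, 563, 47, 0, 0, -0.353],
    [0.2, -638, 563, 47, 0, 0, -0.353],
    [0.2, -638, 563, 47, 0, 0, -0.353],
    [0.2, -638, 563, 47, 0, 0, -0.353],
    [0.2, -638, 563, 47, 0, 0, -0.353],
    [0.2, -638, 563, 47, 0, 0, -0.353],
  ],
  force=20,
)

```text
clock: 4.3
position: [0.3927, 0.1331, 0.1995]
ee_rot: [2.182, 2.26, 0.002]
force: [1.6, 0.4, 0.2]
width: 0.601
```

```bash
python3 go.py .531 -.188 .18 92
```

```text
jaw now 92.0 pos [0.3927 0.1331 0.1995] F [1.6 0.4 0.2] mm 55.25230084560596 t 4.3
shift [-325.8  126.9   19.4] turn [ 0.001 -0.001  0.   ]
```

Call:
play_rows(
  motion=[
    [0.2, -326, 127, 19, 0, 0, 0],
    [0.2, -326, 127, 19, 0, 0, 0],
    [0.2, -326, 127, 19, 0, 0, 0],
    [0.2, -326, 127, 19, 0, 0, 0],
    [0.2, -326, 127, 19, 0, 0, 0],
    [0.2, -326, 127, 19, 0, 0, 0],
    [0.2, -326, 127, 19, 0, 0, 0],
    [0.2, -326, 127, 19, 0, 0, 0],
    [0.2, -326, 127, 19, 0, 0, 0],
    [0.2, -326, 127, 19, 0, 0, 0],
  ],
)

```text
clock: 5.3
position: [0.5309, -0.187, 0.1802]
ee_rot: [-2.18, -2.261, -0.003]
force: [0.1, 0.6, -0.7]
width: 0.599
```

```bash
python3 go.py .531 -.188 .052 92
```

```text
jaw now 92.1 pos [ 0.5309 -0.187   0.1802] F [ 0.1  0.6 -0.7] mm 55.062913305154716 t 5.3
shift [ -1.2  -0.  128.2] turn [ 0.001 -0.002  0.001]
```

Call:
play_rows(
  motion=[
    [0.2, -1, 0, 40, 0, 0, 0],
    [0.2, -1, 0, 80, 0, 0, 0],
    [0.2, -1, 0, 105, 0, 0, 0],
    [0.2, -1, 0, 120, 0, 0, 0],
    [0.2, -1, 0, 128, 0, 0, 0],
    [0.2, -1, 0, 128, 0, 0, 0],
  ],
)

```text
clock: 5.9
position: [0.5306, -0.1863, 0.0518]
ee_rot: [-2.177, -2.262, -0.002]
force: [-0.1, -1.0, 0.4]
width: 0.601
```

Call:
play_rows(
  motion=[
    [-0.3, 0, 0, 0, 0, 0, 0],
    [-0.4, 0, 0, 0, 0, 0, 0],
    [-0.45, 0, 0, 0, 0, 0, 0],
    [-0.5, 0, 0, 0, 0, 0, 0],
    [-0.55, 0, 0, 0, 0, 0, 0],
    [-0.6, 0, 0, 0, 0, 0, 0],
    [-0.7, 0, 0, 0, 0, 0, 0],
    [-0.8, 0, 0, 0, 0, 0, 0],
    [-0.8, 0, 0, 0, 0, 0, 0],
  ],
  force=15,
)

```text
clock: 6.8
position: [0.5309, -0.1864, 0.0522]
ee_rot: [-2.178, -2.262, -0.003]
force: [-1.4, 0.6, 5.8]
width: 0.257
```

```bash
python3 go.py .531 -.188 .18 92
```

```text
jaw now 92.2 pos [ 0.5309 -0.1864  0.0522] F [-1.4  0.6  5.8] mm 23.65239849836852 t 6.8
shift [-1.300e+00  1.000e-01 -1.278e+02] turn [ 0.    -0.003  0.003]
```

Call:
play_rows(
  motion=[
    [-0.8, 0, 0, 0, 0, 0, 0],
    [-0.8, 0, 0, 0, 0, 0, 0],
    [-0.8, 0, 0, -10, 0, 0, 0],
    [-0.8, 0, 0, -30, 0, 0, 0],
    [-0.8, 0, 0, -70, 0, 0, 0],
    [-0.8, 0, 0, -118, 0, 0, 0],
    [-0.8, 0, 0, -118, 0, 0, 0],
  ],
  force=45,
)

```text
clock: 7.5
position: [0.534, -0.1884, 0.1764]
ee_rot: [2.175, 2.258, 0.01]
force: [1.0, -0.3, -1.7]
width: 0.262
```

```bash
python3 - <<'E'
from fit import *
s=arm.observe(); print(s["position"].round(4),s["force"].round(2),s["width"]*92)
p=avg("side",6); w=cloud(p); x,y,z=s["position"]
# silhouette centre of barrel per height
for zl in np.arange(z-.046,z,.006):
  m=(abs(w[...,2]-zl)<.004)&(abs(w[...,0]-x)<.04)&(abs(w[...,1]-y)<.04); a=w[m]
  if m.sum()>3: print(round(zl,3),m.sum(),a.min(0).round(4),a.max(0).round(4),((a.min(0)+a.max(0))/2)[0].round(4))
u=proj(p,[x,y,z-.01])[0].astype(int); cv2.imwrite("pics/e.png",cv2.resize(p["img"][u[1]-45:u[1]+45,u[0]-45:u[0]+45],(540,540),interpolation=2))
E
python3 go.py .515 .211 .18 120
```

```text
[ 0.534  -0.1884  0.1764] [ 1.01 -0.33 -1.73] 24.06172941785024
0.13 36 [ 0.5157 -0.2069  0.1265] [ 0.5473 -0.19    0.1341] 0.5315
0.136 37 [ 0.5156 -0.2082  0.1328] [ 0.5471 -0.1926  0.1403] 0.5314
0.142 40 [ 0.5156 -0.2076  0.1384] [ 0.5471 -0.1924  0.1464] 0.5313
0.148 39 [ 0.5156 -0.2065  0.1447] [ 0.5469 -0.1926  0.1522] 0.5313
0.154 40 [ 0.5156 -0.2063  0.151 ] [ 0.5495 -0.1901  0.1581] 0.5325
0.16 57 [ 0.5156 -0.2068  0.1564] [ 0.5495 -0.1795  0.1644] 0.5326
0.166 38 [ 0.5156 -0.2052  0.1626] [ 0.5468 -0.1877  0.1697] 0.5312
0.172 12 [ 0.5181 -0.2094  0.1686] [ 0.5462 -0.1877  0.1755] 0.5322
jaw now 92.2 pos [ 0.5298 -0.1863  0.1687] F [ 0.2  0.3 -3. ] mm 24.014085700235814 t 7.8
shift [ 3.976e+02  3.000e-01 -1.000e+01] turn [-0.002 -0.004 -0.486][ WARN:0@5.687] global loadsave.cpp:1063 imwrite_ Unsupported depth image for selected encoder is fallbacked to CV_8U.
```

View pics/e.png

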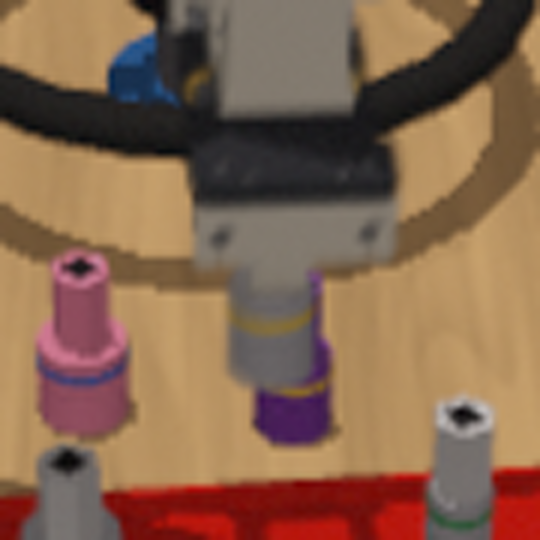

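Side crop: the socket hangs straight in the jaws with its yellow band at (270,322). It is clear of the purple look-alike behind it.

Call:
play_rows(
  motion=[
    [-0.8, 20, 0, -10, 0, 0, -0.05],
    [-0.8, 60, 0, -10, 0, 0, -0.1],
    [-0.8, 105, 0, -10, 0, 0, -0.2],
    [-0.8, 150, 0, -10, 0, 0, -0.3],
    [-0.8, 195, 0, -10, 0, 0, -0.4],
    [-0.8, 240, 0, -10, 0, 0, -0.486],
    [-0.8, 285, 0, -10, 0, 0, -0.486],
    [-0.8, 330, 0, -10, 0, 0, -0.486],
    [-0.8, 370, 0, -10, 0, 0, -0.486],
    [-0.8, 399, 0, -10, 0, 0, -0.486],
  ],
)

```text
clock: 8.8
position: [0.513, 0.2164, 0.1794]
ee_rot: [-1.561, -2.72, -0.001]
force: [0.2, 0.3, -2.7]
width: 0.256
```

Call:
play_rows(
  motion=[
    [-0.8, 0, 0, 0, 0, 0, 0],
    [-0.8, 0, 0, 0, 0, 0, 0],
    [-0.8, 0, 0, 0, 0, 0, 0],
  ],
)

```text
clock: 9.1
position: [0.5127, 0.2151, 0.179]
ee_rot: [-1.562, -2.719, 0.001]
force: [0.3, -1.9, -2.1]
width: 0.259
```

```bash
cat > meas.py <<'E'
from fit import *
s=arm.observe(); print(s["position"].round(4),s["force"].round(2),s["width"]*92)
p=avg("side",5); w=cloud(p); x,y,z=s["position"]
for zl in np.arange(z-.046,z-.01,.006):
  m=(abs(w[...,2]-zl)<.004)&(abs(w[...,0]-x)<.04)&(abs(w[...,1]-y)<.04); a=w[m]
  if m.sum()>3: print(round(zl,3),m.sum(),a.min(0).round(4),a.max(0).round(4),((a.min(0)+a.max(0))/2)[0].round(4))
u=proj(p,[x,y,z-.03])[0].astype(int); cv2.imwrite("pics/f.png",cv2.resize(np.uint8(p["img"][u[1]-35:u[1]+35,u[0]-35:u[0]+35]),(560,560),interpolation=2))
E
python3 meas.py; python3 go.py .515 .213 .15 120
```

```text
[0.5127 0.2151 0.179 ] [ 0.31 -1.92 -2.15] 23.84719941422854
0.133 22 [0.4998 0.1935 0.1291] [0.5309 0.2077 0.1367] 0.5154
0.139 23 [0.4998 0.1936 0.1359] [0.5308 0.2069 0.1424] 0.5153
0.145 22 [0.4999 0.1922 0.1411] [0.5308 0.2051 0.1483] 0.5153
0.151 26 [0.4999 0.1922 0.1473] [0.5308 0.2086 0.1542] 0.5154
0.157 27 [0.4999 0.1942 0.1532] [0.5307 0.2074 0.1608] 0.5153
0.163 26 [0.5    0.1945 0.1591] [0.5306 0.2046 0.1669] 0.5153
jaw now 120.2 pos [0.5133 0.2153 0.1795] F [-0.4 -1.2 -3.3] mm 23.8689858996664 t 9.35
shift [-3.1  0.4 29.5] turn [-0.002 -0.005  0.003]
```

View pics/f.png

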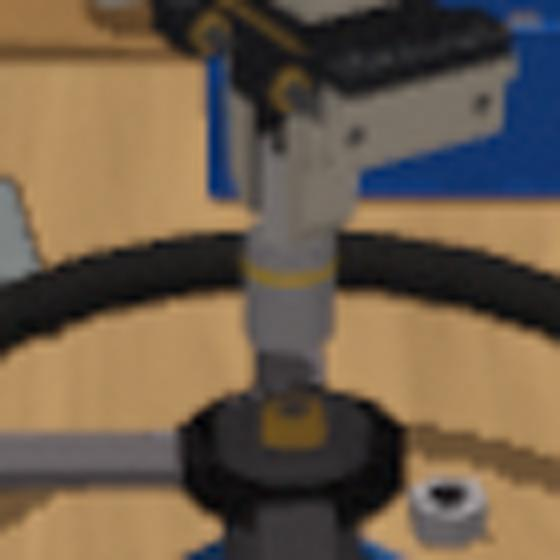

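Crop: the yellow-banded socket hangs above the brass nut, socket axis at x≈290 and nut at x≈293, so they are nearly aligned. The nut is about 65 px wide against a barrel of about 90 px. I go down carefully.

Call:
play_rows(
  motion=[
    [-0.8, -2, 1, 10, 0, 0, 0],
    [-0.8, -2, 1, 20, 0, 0, 0],
    [-0.8, -2, 1, 28, 0, 0, 0],
    [-0.8, -2, 1, 31, 0, 0, 0],
    [-0.8, -2, 1, 31, 0, 0, 0],
    [-0.8, -2, 1, 31, 0, 0, 0],
  ],
)

```text
clock: 9.95
position: [0.5151, 0.2143, 0.1485]
ee_rot: [-1.563, -2.719, -0.001]
force: [-0.2, -0.2, -2.4]
width: 0.259
```

```bash
python3 go.py .5136 .213 .137 120
```

```text
jaw now 120.2 pos [0.5151 0.2143 0.1485] F [-0.2 -0.2 -2.4] mm 23.828187443380028 t 9.95
shift [-0.5 -1.9 11.5] turn [-0.002 -0.005  0.003]
```

Call:
play_rows(
  motion=[
    [-0.8, -0.5, -2, 0, 0, 0, 0],
    [-0.8, -0.5, -2, 2, 0, 0, 0],
    [-0.8, -0.5, -2, 4, 0, 0, 0],
    [-0.8, -0.5, -2, 6, 0, 0, 0],
    [-0.8, -0.5, -2, 8, 0, 0, 0],
    [-0.8, -0.5, -2, 8, 0, 0, 0],
    [-0.8, -0.5, -2, 8, 0, 0, 0],
  ],
)

```text
clock: 10.65
position: [0.5136, 0.213, 0.1405]
ee_rot: [-1.563, -2.719, -0.001]
force: [-0.6, 0.1, -2.0]
width: 0.256
```

```bash
python3 go.py .5136 .213 .137 120
```

```text
jaw now 120.2 pos [0.5136 0.213  0.1405] F [-0.6  0.1 -2. ] mm 23.540658703599103 t 10.65
shift [-0.   0.   3.5] turn [-0.002 -0.005  0.004]
```

The socket is 4.5 mm below the nut top with no contact force, so it is around the nut. I continue toward and past collar level.

Call:
play_rows(
  motion=[
    [-0.8, 0, 0, 2, 0, 0, 0],
    [-0.8, 0, 0, 4, 0, 0, 0],
    [-0.8, 0, 0, 5, 0, 0, 0],
    [-0.8, 0, 0, 6, 0, 0, 0],
    [-0.8, 0, 0, 6, 0, 0, 0],
  ],
)

```text
clock: 11.15
position: [0.5135, 0.2129, 0.1343]
ee_rot: [-1.563, -2.719, -0.001]
force: [-0.3, 0.7, -2.3]
width: 0.258
```

Call:
play_rows(
  motion=[
    [-0.8, 0, 0, 2, 0, 0, 0],
    [-0.8, 0, 0, 4, 0, 0, 0],
    [-0.8, 0, 0, 5.5, 0, 0, 0],
    [-0.8, 0, 0, 6.5, 0, 0, 0],
    [-0.8, 0, 0, 7, 0, 0, 0],
    [-0.8, 0, 0, 7.5, 0, 0, 0],
    [-0.8, 0, 0, 7.5, 0, 0, 0],
  ],
)

```text
clock: 11.85
position: [0.5136, 0.213, 0.1272]
ee_rot: [-1.563, -2.719, -0.002]
force: [-0.9, -0.2, 3.9]
width: 0.26
```

Call:
play_rows(
  motion=[
    [-0.8, 0, 0, 0.5, 0, 0, 0],
    [-0.8, 0, 0, 1, 0, 0, 0],
    [-0.8, 0, 0, 1.5, 0, 0, 0],
    [-0.8, 0, 0, 1.5, 0, 0, 0],
    [-0.8, 0, 0, 1.5, 0, 0, 0],
  ],
)

```text
clock: 12.35
position: [0.5137, 0.2131, 0.1271]
ee_rot: [-1.564, -2.719, -0.003]
force: [-5.6, -2.1, 16.7]
width: 0.26
```

```bash
python3 meas.py; python3 go.py .5136 .213 .127 120; python3 - <<'E'
from h import *
p=arm.get_image("side"); cv2.imwrite("pics/g.png",cv2.resize(p["img"][120:330,140:420],(800,600),interpolation=2))
E
```

```text
[0.5137 0.2131 0.1271] [-5.57 -2.06 16.65] 23.930705203030634
0.081 141 [0.4743 0.1732 0.0772] [0.5535 0.2528 0.0851] 0.5139
0.087 104 [0.4839 0.1793 0.0831] [0.5478 0.2338 0.091 ] 0.5159
0.093 52 [0.49   0.183  0.0891] [0.5434 0.2338 0.0966] 0.5167
0.099 24 [0.4996 0.1909 0.0952] [0.5308 0.2054 0.1028] 0.5152
0.105 24 [0.4996 0.1929 0.1012] [0.5308 0.203  0.1091] 0.5152
0.111 25 [0.4996 0.1909 0.1075] [0.5308 0.2046 0.115 ] 0.5152
0.117 37 [0.4997 0.1929 0.1132] [0.5308 0.2213 0.121 ] 0.5153
jaw now 120.2 pos [0.5137 0.2131 0.1271] F [-4.5 -2.4 16.6] mm 23.30895171261317 t 12.6
shift [-0.1 -0.1  0.1] turn [-0.001 -0.006  0.003]
```

View pics/g.png

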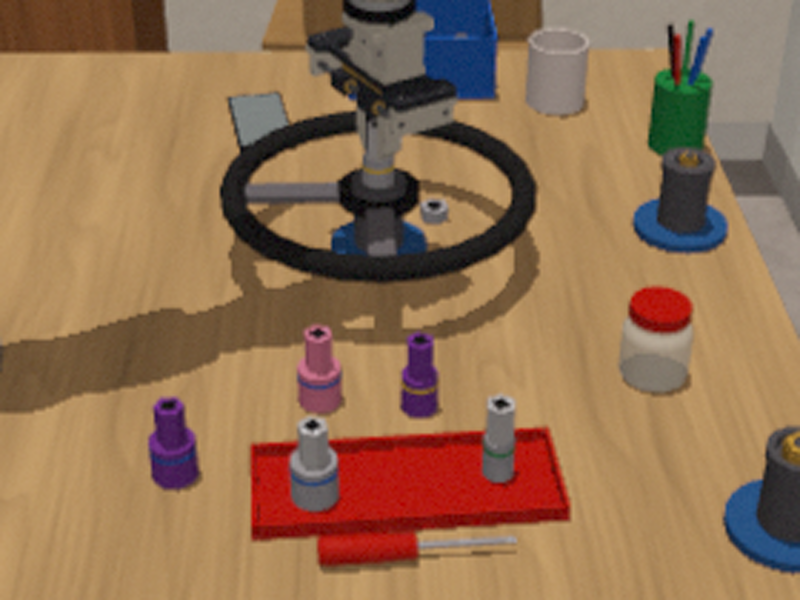

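The crop shows the socket down in the collar at (378,175), with blue and green still upright in the tray at (313,465) and (499,440). The underside is at 127.1 − 47 ≈ 80 mm, which is the nut seat, and there is a firm stop there at about 17 N. I hand in now.

```bash
python3 -c "
from cell import arm; print(arm.sign_off())"
```

```text
the job is handed in; nothing more can be done
None
```

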